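# Pack seven spice pots in a round tin

### The job

Put the two spice pots that stand beside the round tin in with the other five so that the tin's lid could go on: the copper one in the middle, the six grey ones in a close ring round it, all standing upright and flat on the tin's floor. The pots in the tin have spread out and must be shifted to make room; leave the timer, the honey jar and the salt shaker where they are.

Things in the scene. Friction and masses are not known exactly. Their poses are not given: they have to be found in the camera images.
- tin: round open steel tin, fixed; inside 184 mm across, rim 52 mm high, inner floor at 4 mm. Origin: centre of its underside, z up; x, y arbitrary. Takes one pot in the middle and six round it, 60 to 62 mm from the centre, with 4 mm of play across. Pots slide on its floor with a few N sideways; pressing down may jam a pot on its neighbours: ease it and work it sideways to push them off
- pot1_mid (a point): grey aluminium round spice pot, 60 mm across; body with lid 45 mm high, above it a straight upright black knob 15 mm thick up to 75 mm; foot bevelled (underside 44 mm across, full width 5 mm up), lid edge bevelled 1.5 mm; 100 to 210 g. Point: on its axis, 37.5 mm above the underside; z up the axis. Starts loose in the tin, one of five spread in a ring, the gaps too small for another pot.
- pot2_mid (a point): grey aluminium round spice pot, 60 mm across; body with lid 45 mm high, above it a straight upright black knob 15 mm thick up to 75 mm; foot bevelled (underside 44 mm across, full width 5 mm up), lid edge bevelled 1.5 mm; 100 to 210 g. Point: on its axis, 37.5 mm above the underside; z up the axis. Starts loose in the tin, one of five spread in a ring, the gaps too small for another pot.
- pot3_mid (a point): grey aluminium round spice pot, 60 mm across; body with lid 45 mm high, above it a straight upright black knob 15 mm thick up to 75 mm; foot bevelled (underside 44 mm across, full width 5 mm up), lid edge bevelled 1.5 mm; 100 to 210 g. Point: on its axis, 37.5 mm above the underside; z up the axis. Starts loose in the tin, one of five spread in a ring, the gaps too small for another pot.
- pot4_mid (a point): grey aluminium round spice pot, 60 mm across; body with lid 45 mm high, above it a straight upright black knob 15 mm thick up to 75 mm; foot bevelled (underside 44 mm across, full width 5 mm up), lid edge bevelled 1.5 mm; 100 to 210 g. Point: on its axis, 37.5 mm above the underside; z up the axis. Starts loose in the tin, one of five spread in a ring, the gaps too small for another pot.
- pot5_mid (a point): grey aluminium round spice pot, 60 mm across; body with lid 45 mm high, above it a straight upright black knob 15 mm thick up to 75 mm; foot bevelled (underside 44 mm across, full width 5 mm up), lid edge bevelled 1.5 mm; 100 to 210 g. Point: on its axis, 37.5 mm above the underside; z up the axis. Starts loose in the tin, one of five spread in a ring, the gaps too small for another pot.
- pot6_mid (a point): grey aluminium round spice pot, 60 mm across; body with lid 45 mm high, above it a straight upright black knob 15 mm thick up to 75 mm; foot bevelled (underside 44 mm across, full width 5 mm up), lid edge bevelled 1.5 mm; 100 to 210 g. Point: on its axis, 37.5 mm above the underside; z up the axis. Starts on the worktop, right of the tin.
- pot_mid_mid (a point): copper-coloured round spice pot, 60 mm across; body with lid 45 mm high, above it a straight upright black knob 15 mm thick up to 75 mm; foot bevelled (underside 44 mm across, full width 5 mm up), lid edge bevelled 1.5 mm; 100 to 210 g. Point: on its axis, 37.5 mm above the underside; z up the axis. Starts on the worktop, right of the tin; goes in the middle.
- timer_top (a point): bystander: round red and white kitchen timer, 70 mm across, 53 mm high, loose on the worktop; the point is the centre of its top
- honey_top (a point): bystander: honey jar, 71 mm across, 110 mm high, loose, behind the tin; the point is the centre of its top
- salt_top (a point): bystander: salt shaker, 44 mm across, 90 mm high, loose, behind the tin; the point is the centre of its top
Not all that is in view belongs to the job. Leave any purple look-alike of the part that bears pot6_mid alone.

How it is judged:
At the end, for the whole second after the job is handed in: All seven pots stand upright (within 0.06 rad) on the tin's floor (not more than 3 mm above it), inside the tin; the copper pot within 15 mm of its centre (z of each of pot1_mid, pot2_mid, pot3_mid, pot4_mid, pot5_mid, pot6_mid, pot_mid_mid in the frame of tin below 0.0445 m and angle between each of pot1_mid, pot2_mid, pot3_mid, pot4_mid, pot5_mid, pot6_mid, pot_mid_mid's own z axis and vertical below 0.06 rad and horizontal distance between each of pot1_mid, pot2_mid, pot3_mid, pot4_mid, pot5_mid, pot6_mid and tin below 0.068 m and horizontal distance between pot_mid_mid and tin below 0.015 m); the robot touches nothing.
It fails at once if the kitchen timer is moved more than 30 mm (distance of timer_top from where it was at the start of the episode above 0.03 m).
It fails at once if the honey jar is moved more than 30 mm (distance of honey_top from where it was at the start of the episode above 0.03 m).
It fails at once if the salt shaker is moved more than 30 mm (distance of salt_top from where it was at the start of the episode above 0.03 m).
It also fails if it takes over 69 s, if anything falls off the work surface, if the arm or the gripper's body presses on something with over 40 N, if the wrist force passes 120 N, or if a joint passes its speed limit or range.

### The arm

A 6-joint arm with a two-finger parallel gripper is mounted at the origin on a cart in front of the work surface, level with it; the furniture and walls round the work are solid. World frame = base frame: x ahead of the robot, y to its left, z up, the work surface at z = 0. Lengths are in m, angles in rad, forces in N, time in s.
With the tool pointing down it reaches from about 0.3 to 0.775 m from the base axis. Payload 14.6 kg.
Tool frame: the origin (TCP) lies between the finger pads; the fingertips stand 22 mm ahead of it and the grasp point (between the pads) lies 3 mm ahead of it; z points along the fingers, y is the line along which they close (so a half turn about z gives the same grasp; the last joint's range is limited). The gripper opens to 94 mm and grips with 3 to 60 N. Pads are 16 mm wide; open, the fingers measure 119 mm over their backs; the gripper's body (75 mm by 177 mm) begins 78 mm behind the grasp point.
Start: joints at [-1.403, 0.3, 1.521, -0, 1.321, -0.067], TCP at [0.128, -0.535, 0.227] pointing down, gripper open.
Joint ranges: [-3.03, 3.03], [-0.79, 2.21], [0.23, 2.52], [-1.04, 4.18], [0, 3.07], [-2.55, 2.55]. Speed limits (rad/s): [2.22, 2.22, 2.57, 3.14, 3.14, 3.14].

### API

Orientations are given as a rotation vector (axis times angle).
In Python, from rig import ctrl gives the robot as it stands.
- The arm moves only by the tool step_arm, never from a script. Its argument "moves" is a list of rows, each a list of 6 numbers: the shift along the world's x, y, z in m, then the turn, a rotation vector about the world's x, y, z in rad. In form: [[dx, dy, dz, wx, wy, wz], ...]. A call has 1 to 5 rows; each row is the pose to reach, as a shift and turn from the pose commanded when the call began; what a row does not reach only later rows make up. A row lasts 1/8 s, in which the tool goes at most 62.5 mm and 10.7 degrees, less where a joint would pass 70% of its speed; a pose out of reach is approached as far as the arm can. A call with a gripper value outside its range is refused whole. "gripper" is the opening in per cent of the stroke, from 0 (shut) to 100 (fully open), set as the call begins (left out, the last holds). The fingers move at their own pace and stop on an object; "grip_force" is the grip in N (left out, the last holds). Time passes only in rows, so rows that repeat a pose let the fingers close. It gives the time, the measured TCP pose, the force, the opening and the grip force at its end, in the units of the state.
- ctrl.get_state(): the state, without advancing time (a new reading comes with each control period).
- ctrl.snapshot(name): name is "scene" or "side" or "wrist"; returns a dict with "image" (400x640x3 uint8, red, green, blue), "intrinsics" (3x3 intrinsics, pixels), "pose" (4x4, takes a point from camera to world coordinates); the wrist camera has in their place "hand_eye" (4x4, takes a point from camera to tool coordinates, whose origin is the TCP and whose axes are the flange's). Camera axes: x right, y down, z forward; pixel columns grow to the right and rows downward; lengths in m; the calibration is good to about 2 mm. The wrist camera is an equidistant fisheye: a pixel r from the principal point sees the ray r / f radians off the axis. A picture is of the moment at which its call begins: read the wrist's pose just before it. There is no depth.
- ctrl.job_done(): hands the job in; it is judged then, once.
The state is a dict: "time": time; "qpos": joint angles; "dq": joint speeds; "joint_torque": joint torques, N m; "eef_pos": TCP position; "eef_rot": TCP orientation; "ft_force": force on the tool from outside, world axes, zero at the start; "torque": the same for the moment, N m; "gripper_width": finger opening in m; "grasp_force": force on a finger pad.
Only numpy, scipy, OpenCV 4.12 (cv2) and the standard library are available. Lean on these libraries where they do the work, as an engineer would, in place of code of your own. Each camera call takes 0.05 s, during which the arm holds its last target. There are 200 camera calls.

## Working session

There is one attempt and no reset: what is moved stays moved. The work goes in short steps, Python scripts to look and compute and a tool call to move; the robot and the scene stay as the last step left them, time stands still between calls to the robot, and variables do not carry over. Pictures are saved under pics/ and viewed, at most 10 in all, crops included, and the job is handed in when it is done.

Besides the shell and the picture viewer there is one more tool, called after "Emit:" as name(argument=value, ...), one argument or row to a line, values as JSON. step_arm: Moves the arm, as the interface text tells. Its arguments: {"type":"object","properties":{"moves":{"type":"array"},"gripper":{"type":"number"},"grip_force":{"type":"number"}},"required":["moves"]}

```bash
mkdir -p pics; ls; python3 - <<'E'
from rig import ctrl
import cv2,numpy as np
np.set_printoptions(precision=4,suppress=True)
print(ctrl.get_state())
ims=[]
for n in ("scene","side"):
    s=ctrl.snapshot(n); print(n,s["intrinsics"],s["pose"])
    cv2.imwrite(f"pics/{n}0.png",s["image"][...,::-1])
s=ctrl.snapshot("wrist"); print(s["intrinsics"],s["hand_eye"]); cv2.imwrite("pics/wrist0.png",s["image"][...,::-1])
E
```

```text
pics
{'time': 0.0, 'qpos': array([-1.4026,  0.3005,  1.5216, -0.    ,  1.3207, -0.0666]), 'dq': array([ 0.0004, -0.0017,  0.0016, -0.0006, -0.001 , -0.0003]), 'joint_torque': array([ -0.0003, -53.1804, -35.2737,   0.0708,   0.0244,  -0.0001]), 'eef_pos': array([ 0.1279, -0.5347,  0.2269]), 'eef_rot': array([-3.1188, -0.3679,  0.0001]), 'ft_force': array([ 0.267 , -0.081 ,  0.4295]), 'torque': array([ 0.0273,  0.0304, -0.0265]), 'grasp_force': 0.0, 'gripper_width': 0.09383781023716051}
scene [[443.1042   0.     316.6088]
 [  0.     443.1042 201.4354]
 [  0.       0.       1.    ]] [[-0.7852 -0.3602  0.5038 -0.1654]
 [-0.619   0.4819 -0.6202  0.684 ]
 [-0.0194 -0.7988 -0.6013  0.9448]
 [ 0.      0.      0.      1.    ]]
side [[418.5181   0.     320.4761]
 [  0.     418.5181 199.9459]
 [  0.       0.       1.    ]] [[ 0.9559 -0.1151  0.2702  0.2107]
 [-0.2937 -0.3911  0.8722 -1.2776]
 [ 0.0053 -0.9131 -0.4076  0.6064]
 [ 0.      0.      0.      1.    ]]
[[309.7069   0.     323.821 ]
 [  0.     309.7069 194.2212]
 [  0.       0.       1.    ]] [[ 0.0007 -0.9657 -0.2597  0.0762]
 [ 1.      0.0006  0.0001  0.0009]
 [ 0.0001 -0.2597  0.9657 -0.1567]
 [ 0.      0.      0.      1.    ]]
```

View pics/scene0.png

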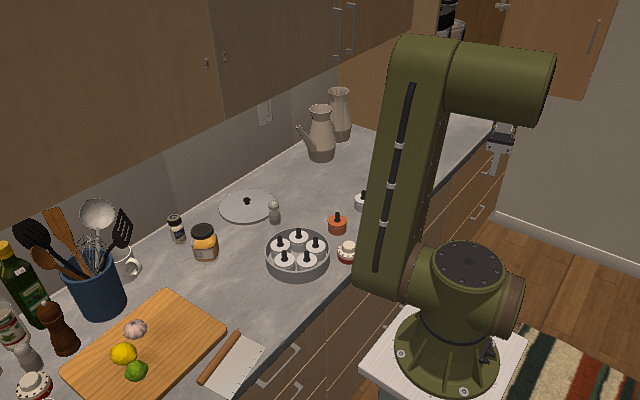

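View pics/side0.png

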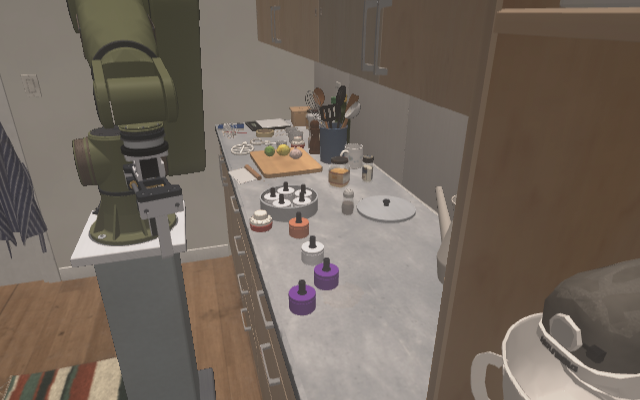

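Scene: tin with five grey pots near (297,254), copper pot (337,224), a grey pot partly behind the arm (361,201), timer (347,251), salt (274,212), honey (204,242).
Side: tin (289,200), copper (299,226), loose grey (312,250), two purple look-alikes (326,273) and (302,297), timer (261,220), salt (348,202). The grey pot at (312,250) is pot6 because it is grey, not purple; I will confirm it in a wrist crop.

```bash
cat > h.py <<'E'
from rig import ctrl
import cv2,numpy as np
from scipy.spatial.transform import Rotation as R
np.set_printoptions(precision=4,suppress=True)
def ray(s,uv,st=None):
    K=s["intrinsics"]; u=(uv[0]-K[0,2])/K[0,0]; v=(uv[1]-K[1,2])/K[1,1]
    if "pose" in s: T=s["pose"]; d=np.array([u,v,1.])
    else:
        r=np.hypot(u,v); d=np.array([u*np.sinc(r/np.pi),v*np.sinc(r/np.pi),np.cos(r)])
        T=np.eye(4); T[:3,:3]=R.from_rotvec(st["eef_rot"]).as_matrix(); T[:3,3]=st["eef_pos"]; T=T@s["hand_eye"]
    return T[:3,3],T[:3,:3]@d
def hit(s,uv,z,st=None):
    o,d=ray(s,uv,st); return o+d*(z-o[2])/d[2]
def proj(s,p,st=None):
    p=np.asarray(p,float)
    if "pose" in s: T=s["pose"]
    else:
        T=np.eye(4); T[:3,:3]=R.from_rotvec(st["eef_rot"]).as_matrix(); T[:3,3]=st["eef_pos"]; T=T@s["hand_eye"]
    c=T[:3,:3].T@(p-T[:3,3]); K=s["intrinsics"]
    if "pose" in s: n=c[:2]/c[2]
    else: h=np.hypot(c[0],c[1]); n=c[:2]/h*np.arctan2(h,c[2])
    return n*K[0,0]+K[:2,2]
def blobs(m,lo,hi):
    n,l,s,c=cv2.connectedComponentsWithStats(m.astype(np.uint8))
    return [(c[i],s[i]) for i in range(1,n) if lo<=s[i,4]<=hi]
E
python3 - <<'E'
from h import *
for n,box in (("scene",(180,180,390,300)),("side",(240,170,360,320))):
    s=ctrl.snapshot(n); im=s["image"]; x0,y0,x1,y1=box
    m=np.zeros(im.shape[:2],bool); m[y0:y1,x0:x1]=(im[y0:y1,x0:x1].max(2)<70)
    for c,st in blobs(m,8,400):
        z=.060 if 0 else .062
        print(n,c,st,hit(s,c,z))
# timer, salt, honey coarse from side/scene base pixels
s=ctrl.snapshot("side")
for nm,uv,z in (("timer",(261,212),.053),("salt",(348,191),.09),("honey",(339,160),.11)): print(nm,hit(s,uv,z))
s=ctrl.snapshot("scene")
for nm,uv,z in (("timer",(348,243),.053),("salt",(273,202),.09),("honey",(204,227),.11)): print(nm,hit(s,uv,z))
E
```

```text
scene [364.6349 192.3651] [361 180   9  23  63] [ 0.4752 -0.3643  0.062 ]
scene [385.6445 206.2844] [380 188  10  34 211] [ 0.3781 -0.3402  0.062 ]
scene [246.25   200.4444] [243 197   7   8  36] [ 0.7658 -0.09    0.062 ]
scene [362.8  210.65] [361 204   4  16  20] [ 0.4247 -0.2767  0.062 ]
scene [336.9333 216.8222] [334 212   6  10  45] [ 0.4725 -0.2014  0.062 ]
scene [180.125 220.125] [180 217   2   7   8] [0.8596 0.1098 0.062 ]
scene [201.5805 231.    ] [191 223  23  17 298] [0.7635 0.1033 0.062 ]
scene [377.8161 248.4828] [371 224  17  49 348] [ 0.2922 -0.1548  0.062 ]
scene [181.7273 232.0909] [180 228   5   9  33] [0.8084 0.1435 0.062 ]
scene [298.3529 232.9216] [296 228   6  11  51] [ 0.5202 -0.0687  0.062 ]
scene [279.5192 241.2308] [277 236   7  11  52] [ 0.5407 -0.0063  0.062 ]
scene [315.2115 242.2308] [312 237   7  11  52] [ 0.4534 -0.0667  0.062 ]
scene [357. 243.] [355 237   4  12  17] [ 0.3533 -0.1381  0.062 ]
scene [387.5 238.3] [385 236   5   6  10] [ 0.2927 -0.2096  0.062 ]
scene [216.7778 243.6111] [215 238   4  12  18] [0.6824 0.1136 0.062 ]
scene [268.5714 246.85
[... 622 characters left out ...]
  0.062 ]
side [301.8519 192.6296] [299 185   6  16  54] [ 0.5297 -0.0383  0.062 ]
side [272.3667 191.9   ] [271 188   4   9  30] [ 0.4372 -0.0046  0.062 ]
side [281.0741 198.7407] [279 195   5   8  27] [ 0.4531 -0.0679  0.062 ]
side [298.3333 217.697 ] [296 214   5   9  33] [ 0.4724 -0.2157  0.062 ]
side [311.6905 242.1667] [309 237   6  10  42] [ 0.4705 -0.3639  0.062 ]
side [325.94 265.18] [322 260   8  10  50] [ 0.4728 -0.4782  0.062 ]
side [301.5    288.1622] [298 282   8  12  74] [ 0.3944 -0.5493  0.062 ]
timer [ 0.3775 -0.1283  0.053 ]
salt [ 0.6575 -0.1306  0.09  ]
honey [0.7121 0.1122 0.11  ]
timer [ 0.3798 -0.1304  0.053 ]
salt [ 0.661  -0.1113  0.09  ]
honey [0.7213 0.1187 0.11  ]
```

Emit:
step_arm(
  moves=[
    [0.04, 0.035, 0, 0, 0, 0],
    [0.085, 0.07, 0, 0, 0, 0],
    [0.13, 0.105, 0, 0, 0, 0],
    [0.175, 0.14, 0, 0, 0, 0],
    [0.215, 0.17, 0, 0, 0, 0],
  ],
  gripper=35,
)

```text
time: 0.98
eef_pos: [0.3443, -0.3635, 0.2276]
eef_rot: [3.12, 0.368, 0.0]
ft_force: [0.3, -0.5, -0.3]
gripper_width: 0.0474
grasp_force: 0.0
```

Emit:
step_arm(
  moves=[
    [0.04, 0.045, 0, 0, 0, 0],
    [0.07, 0.095, 0, 0, 0, 0],
    [0.09, 0.145, 0, 0, 0, 0],
    [0.1, 0.19, 0, 0, 0, 0],
    [0.1, 0.19, 0, 0, 0, 0],
  ],
)

```text
time: 1.6
eef_pos: [0.4435, -0.1727, 0.2276]
eef_rot: [-3.119, -0.374, -0.001]
ft_force: [0.1, -0.4, 0.1]
gripper_width: 0.0333
grasp_force: 0.0
```

```bash
cat > look.py <<'E'
from h import *
import sys
def look(name=None):
    st=ctrl.get_state(); s=ctrl.snapshot("wrist")
    if name: cv2.imwrite(f"pics/{name}.png",s["image"][...,::-1])
    return st,s
def knobs(st,s,ztop,guess,w=16):
    """knob mask centroid near each guess; the blob's centroid is taken at mid height"""
    im=s["image"]; out=[]
    for g in guess:
        p=proj(s,[*g,ztop-.008],st)
        m=np.zeros(im.shape[:2],np.uint8); cv2.circle(m,tuple(int(v) for v in p),w,1,-1)
        m=(m>0)&(im.max(2)<75)
        b=blobs(m,20,2000)
        if not b: out.append((None,p)); continue
        c,q=max(b,key=lambda t:t[1][4]); out.append((hit(s,c,ztop-.012,st)[:2],c,q[4]))
    return out
E
python3 - <<'E'
from look import *
st,s=look("wrist1"); print(st["time"],st["eef_pos"],st["eef_rot"],st["ft_force"])
for r in knobs(st,s,.079,[(.520,-.069),(.541,-.006),(.489,.031),(.437,-.005),(.4535,-.067)]): print(r)
for r in knobs(st,s,.075,[(.472,-.21),(.471,-.364)]): print(r)
E
```

```text
1.6 [ 0.4435 -0.1727  0.2276] [-3.1193 -0.3736 -0.0005] [ 0.1364 -0.3597  0.0624]
(array([ 0.521 , -0.0766]), array([249.9355,  93.4774]), np.int32(155))
(array([ 0.5412, -0.0118]), array([197.8828,  65.2803]), np.int32(239))
(array([0.491 , 0.0261]), array([159.6617, 105.4248]), np.int32(266))
(array([ 0.44  , -0.0102]), array([180.1452, 155.7903]), np.int32(248))
(array([ 0.4576, -0.0729]), array([234.5266, 151.8357]), np.int32(207))
(array([ 0.4777, -0.205 ]), array([360.4872, 161.4231]), np.int32(234))
(array([ 0.4756, -0.3551]), array([480.0681, 195.6806]), np.int32(191))
```

View pics/wrist1.png

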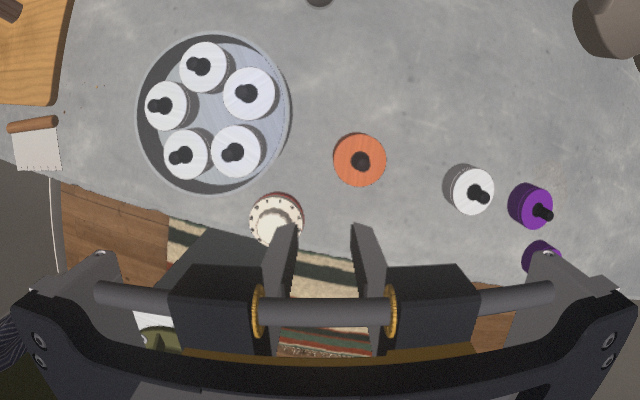

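Wrist view: five pots in the tin (centre about 213,112), copper (360,160), grey pot6 (472,190), purple look-alikes (530,207) and (542,258). Going over the tin for a near-vertical view.

Emit:
step_arm(
  moves=[
    [-0.003, 0.05, 0, 0, 0, 0],
    [-0.006, 0.1, 0, 0, 0, 0],
    [-0.006, 0.15, 0, 0, 0, 0],
    [-0.006, 0.15, 0, 0, 0, 0],
  ],
)

```text
time: 2.15
eef_pos: [0.4369, -0.0237, 0.2276]
eef_rot: [-3.119, -0.372, -0.0]
ft_force: [0.4, 0.2, 0.4]
gripper_width: 0.0328
grasp_force: 0.0
```

```bash
python3 - <<'E'
from look import *
st,s=look("wrist2"); print(st["time"],st["eef_pos"],st["eef_rot"])
P=[]
for r in knobs(st,s,.079,[(.521,-.072),(.541,-.009),(.490,.029),(.4385,-.007),(.4555,-.070)],20): print(r); P.append(r[0])
# sketch: expected rim circle and knobs overlaid
im=s["image"][...,::-1].copy()
c=np.array([.488,-.023])
for z,rad,col in ((.052,.093,(0,0,255)),(.049,.0,(0,255,0))):
    for a in np.linspace(0,2*np.pi,90):
        q=proj(s,[c[0]+rad*np.cos(a),c[1]+rad*np.sin(a),z],st); cv2.circle(im,tuple(int(v) for v in q),1,col,-1)
for p in P:
    for a in np.linspace(0,2*np.pi,40):
        q=proj(s,[p[0]+.03*np.cos(a),p[1]+.03*np.sin(a),.0475],st); cv2.circle(im,tuple(int(v) for v in q),0,(0,200,0),-1)
cv2.imwrite("pics/ov2.png",cv2.resize(im[0:260,130:530],None,fx=2,fy=2))
E
```

```text
2.15 [ 0.4369 -0.0237  0.2276] [-3.1195 -0.3717 -0.0005]
(array([ 0.5207, -0.0665]), array([382.6381, 118.519 ]), np.int32(210))
(array([ 0.5374, -0.0076]), array([330.8854,  88.3438]), np.int32(96))
(array([0.4936, 0.0258]), array([288.8125, 122.375 ]), np.int32(96))
(array([ 0.4421, -0.0072]), array([308.7903, 177.6075]), np.int32(186))
(array([ 0.4571, -0.0655]), array([366.0893, 176.9688]), np.int32(224))
```

View pics/ov2.png

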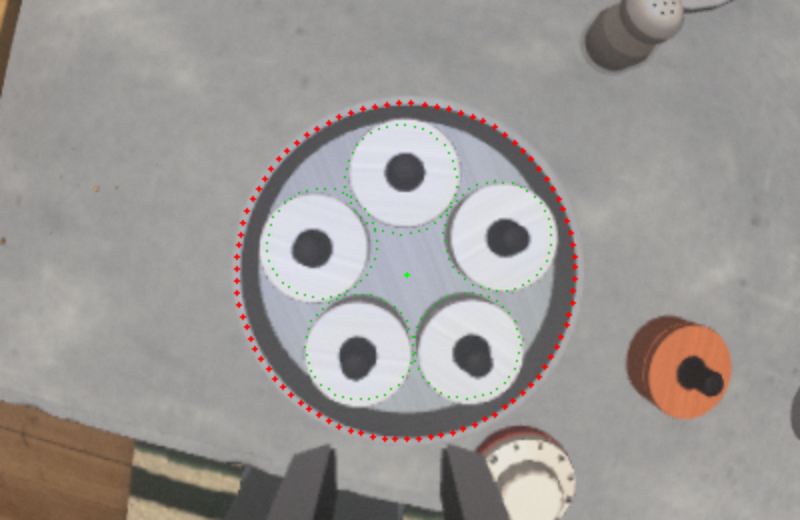

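The rim fits tin centre (0.488,-0.023). Knob centroids are skewed by knob sides, so I use the white lid discs instead.

```bash
cat >> look.py <<'E'
C0=np.array([.488,-.023])
def lids(st,s,z=.049,lo=900,hi=6000,thr=205,g=None):
    im=s["image"]; m=(im.min(2)>thr).astype(np.uint8)
    m=cv2.morphologyEx(m,cv2.MORPH_OPEN,np.ones((5,5)))
    cs,_=cv2.findContours(m,cv2.RETR_EXTERNAL,cv2.CHAIN_APPROX_NONE); out=[]
    for c in cs:
        if lo<cv2.contourArea(c)<hi:
            h=cv2.convexHull(c)
            w=np.array([hit(s,p[0],z,st)[:2] for p in h]).astype(np.float32)
            (x,y),r=cv2.minEnclosingCircle(w); out.append((np.array([x,y]),r))
    return out
E
python3 - <<'E'
from look import *
st,s=look()
for thr in (190,205,215):
  print(thr)
  for p,r in lids(st,s,thr=thr): d=p-C0; print(p,round(r,4),"r",np.hypot(*d).round(4),"ang",np.degrees(np.arctan2(d[1],d[0])).round(1))
# rim: Hough-free check, edge radius from rays: outer edge dark->wall along spokes
im=cv2.GaussianBlur(cv2.cvtColor(s["image"],cv2.COLOR_RGB2GRAY),(3,3),0).astype(float)
pts=[]
for a in np.radians(np.arange(0,360,10)):
    rr=np.arange(.084,.100,.0005); v=[]
    for q in rr:
        u=proj(s,[C0[0]+q*np.cos(a),C0[1]+q*np.sin(a),.052],st); v.append(cv2.getRectSubPix(im.astype(np.float32),(1,1),tuple(map(float,u)))[0,0])
    k=np.argmax(np.diff(v)); q=rr[k]; pts.append([np.degrees(a),q])
pts=np.array(pts); a=np.radians(pts[:,0]); A=np.c_[np.cos(a),np.sin(a),np.ones_like(a)]
x=np.linalg.lstsq(A,pts[:,1],rcond=None)[0]
for _ in range(5):
    k=abs(A@x-pts[:,1])<.0015; x=np.linalg.lstsq(A[k],pts[k,1],rcond=None)[0]
print("rim offset",x,k.sum())
E
```

```text
190
[ 0.4383 -0.0066] 0.0295 r 0.0524 ang 161.7
[ 0.4547 -0.0678] 0.0295 r 0.0558 ang -126.6
[0.4905 0.0307] 0.0297 r 0.0537 ang 87.4
[ 0.5213 -0.069 ] 0.0296 r 0.0568 ang -54.1
[ 0.542  -0.0082] 0.0297 r 0.056 ang 15.4
205
[ 0.4383 -0.0068] 0.0292 r 0.0523 ang 162.0
[ 0.4548 -0.0678] 0.0291 r 0.0558 ang -126.5
[0.4904 0.0304] 0.0292 r 0.0534 ang 87.4
[ 0.5212 -0.0693] 0.0291 r 0.057 ang -54.3
[ 0.542  -0.0081] 0.0292 r 0.0561 ang 15.4
215
[ 0.4383 -0.0067] 0.0288 r 0.0523 ang 161.8
[ 0.4548 -0.0681] 0.0288 r 0.056 ang -126.4
[0.4904 0.0304] 0.0287 r 0.0534 ang 87.5
[ 0.5213 -0.0692] 0.0289 r 0.0569 ang -54.2
[ 0.5422 -0.0082] 0.0287 r 0.0562 ang 15.3
rim offset [ 0.0009 -0.0009  0.0918] 36
```

Emit:
step_arm(
  moves=[
    [0.03, 0.03, -0.02, 0, 0, 0],
    [0.0535, 0.054, -0.06, 0, 0, 0],
    [0.0535, 0.054, -0.11, 0, 0, 0],
    [0.0535, 0.054, -0.145, 0, 0, 0],
    [0.0535, 0.054, -0.1535, 0, 0, 0],
  ],
  gripper=35,
)

```text
time: 2.88
eef_pos: [0.4898, 0.0276, 0.0721]
eef_rot: [-3.12, -0.365, 0.006]
ft_force: [-0.6, -0.5, 0.2]
gripper_width: 0.0328
grasp_force: 0.0
```

Emit:
step_arm(
  moves=[
    [0, 0, 0, 0, 0, 0],
    [0, 0, 0, 0, 0, 0],
    [0, 0, 0, 0, 0, 0],
  ],
  gripper=5,
  grip_force=20,
)

```text
time: 3.25
eef_pos: [0.4913, 0.0288, 0.0754]
eef_rot: [3.119, 0.368, 0.004]
ft_force: [0.2, -2.7, 7.0]
gripper_width: 0.0145
grasp_force: 20.0
```

Emit:
step_arm(
  moves=[
    [0, 0.0035, 0, 0, 0, 0],
    [0, 0.0065, 0, 0, 0, 0],
    [0, 0.0065, 0, 0, 0, 0],
  ],
)

```text
time: 3.62
eef_pos: [0.4914, 0.0356, 0.0754]
eef_rot: [3.119, 0.368, 0.005]
ft_force: [0.6, -0.8, 6.8]
gripper_width: 0.0145
grasp_force: 20.0
```

Emit:
step_arm(
  moves=[
    [0, 0, 0, 0, 0, 0],
    [0, 0, 0.004, 0, 0, 0],
    [0, 0, 0.038, 0, 0, 0],
    [0.026, -0.0225, 0.04, 0, 0, 0],
    [0.0515, -0.045, 0.036, 0, 0, 0],
  ],
  gripper=35,
)

```text
time: 4.25
eef_pos: [0.543, -0.0099, 0.1112]
eef_rot: [3.119, 0.369, 0.003]
ft_force: [-0.7, 1.1, 0.1]
gripper_width: 0.0326
grasp_force: 0.0
```

Emit:
step_arm(
  moves=[
    [0, 0, -0.02, 0, 0, 0],
    [0, 0, -0.035, 0, 0, 0],
    [0, 0, -0.035, 0, 0, 0],
  ],
)

```text
time: 4.62
eef_pos: [0.5413, -0.0092, 0.0741]
eef_rot: [-3.119, -0.368, 0.003]
ft_force: [-0.0, 1.2, 0.0]
gripper_width: 0.0326
grasp_force: 0.0
```

Emit:
step_arm(
  moves=[
    [0, 0, 0, 0, 0, 0],
    [0, 0, 0, 0, 0, 0],
    [0, 0, 0, 0, 0, 0],
  ],
  gripper=5,
)

```text
time: 5.0
eef_pos: [0.5422, -0.0093, 0.0756]
eef_rot: [3.12, 0.368, 0.002]
ft_force: [-0.6, 0.6, 4.2]
gripper_width: 0.0144
grasp_force: 20.0
```

Emit:
step_arm(
  moves=[
    [0.0005, 0.007, 0, 0, 0, 0],
    [0.0005, 0.0135, 0, 0, 0, 0],
    [0.0005, 0.0135, 0, 0, 0, 0],
  ],
)

```text
time: 5.38
eef_pos: [0.5429, 0.0048, 0.0756]
eef_rot: [3.12, 0.369, 0.002]
ft_force: [-0.2, 2.4, 6.0]
gripper_width: 0.0144
grasp_force: 20.0
```

Emit:
step_arm(
  moves=[
    [0, 0, 0, 0, 0, 0],
    [0, 0, 0.004, 0, 0, 0],
    [0, 0, 0.038, 0, 0, 0],
    [-0.052, -0.006, 0.04, 0, 0, 0],
    [-0.104, -0.012, 0.036, 0, 0, 0],
  ],
  gripper=35,
)

```text
time: 6.0
eef_pos: [0.4373, -0.008, 0.1113]
eef_rot: [3.12, 0.368, 0.001]
ft_force: [-0.4, 0.7, 1.0]
gripper_width: 0.0327
grasp_force: 0.0
```

Emit:
step_arm(
  moves=[
    [0, 0, -0.018, 0, 0, 0],
    [0, 0, -0.036, 0, 0, 0],
    [0, 0, -0.036, 0, 0, 0],
  ],
)

```text
time: 6.38
eef_pos: [0.4379, -0.0079, 0.0744]
eef_rot: [-3.12, -0.368, 0.003]
ft_force: [-0.3, 0.3, -0.4]
gripper_width: 0.0328
grasp_force: 0.0
```

Emit:
step_arm(
  moves=[
    [0, 0, 0, 0, 0, 0],
    [0, 0, 0, 0, 0, 0],
    [0, 0, 0, 0, 0, 0],
  ],
  gripper=5,
)

```text
time: 6.75
eef_pos: [0.4388, -0.0079, 0.0755]
eef_rot: [3.12, 0.368, 0.002]
ft_force: [-1.1, 0.2, 4.5]
gripper_width: 0.0143
grasp_force: 20.0
```

Emit:
step_arm(
  moves=[
    [-0.0005, 0.0075, 0, 0, 0, 0],
    [-0.0015, 0.0145, 0, 0, 0, 0],
    [-0.0015, 0.0145, 0, 0, 0, 0],
  ],
)

```text
time: 7.12
eef_pos: [0.4373, 0.0073, 0.0755]
eef_rot: [-3.12, -0.369, -0.002]
ft_force: [0.0, 2.3, 6.5]
gripper_width: 0.0144
grasp_force: 20.0
```

Emit:
step_arm(
  moves=[
    [0, 0, 0, 0, 0, 0],
    [0, 0, 0.004, 0, 0, 0],
    [0, 0, 0.038, 0, 0, 0],
    [0.042, -0.0385, 0.04, 0, 0, 0],
    [0.0845, -0.077, 0.036, 0, 0, 0],
  ],
  gripper=35,
)

```text
time: 7.75
eef_pos: [0.5229, -0.0713, 0.1122]
eef_rot: [3.119, 0.369, 0.003]
ft_force: [0.7, 0.2, -0.0]
gripper_width: 0.033
grasp_force: 0.0
```

Emit:
step_arm(
  moves=[
    [0, 0, -0.018, 0, 0, 0],
    [0, 0, -0.036, 0, 0, 0],
    [0, 0, -0.036, 0, 0, 0],
  ],
)

```text
time: 8.12
eef_pos: [0.5207, -0.0703, 0.074]
eef_rot: [-3.119, -0.368, 0.004]
ft_force: [-0.9, -0.8, 0.9]
gripper_width: 0.0328
grasp_force: 0.0
```

Emit:
step_arm(
  moves=[
    [0, 0, 0, 0, 0, 0],
    [0, 0, 0, 0, 0, 0],
    [0, 0, 0, 0, 0, 0],
  ],
  gripper=5,
)

```text
time: 8.5
eef_pos: [0.5218, -0.0704, 0.0757]
eef_rot: [3.12, 0.368, 0.002]
ft_force: [-0.8, 0.5, 5.1]
gripper_width: 0.0145
grasp_force: 20.0
```

Emit:
step_arm(
  moves=[
    [0.007, 0.0045, 0, 0, 0, 0],
    [0.013, 0.009, 0, 0, 0, 0],
    [0.0195, 0.013, 0, 0, 0, 0],
    [0.0195, 0.013, 0, 0, 0, 0],
  ],
)

```text
time: 9.0
eef_pos: [0.5412, -0.0571, 0.0757]
eef_rot: [-3.12, -0.369, -0.0]
ft_force: [-3.8, 1.2, 8.0]
gripper_width: 0.0143
grasp_force: 20.0
```

Emit:
step_arm(
  moves=[
    [0, 0, 0, 0, 0, 0],
    [0, 0, 0.004, 0, 0, 0],
    [0, 0, 0.038, 0, 0, 0],
    [-0.043, -0.006, 0.04, 0, 0, 0],
    [-0.086, -0.012, 0.036, 0, 0, 0],
  ],
  gripper=35,
)

```text
time: 9.62
eef_pos: [0.4541, -0.0696, 0.1115]
eef_rot: [3.119, 0.368, 0.002]
ft_force: [-0.1, -1.1, 0.8]
gripper_width: 0.0327
grasp_force: 0.0
```

Emit:
step_arm(
  moves=[
    [0, 0, -0.018, 0, 0, 0],
    [0, 0, -0.036, 0, 0, 0],
    [0, 0, -0.036, 0, 0, 0],
  ],
)

```text
time: 10.0
eef_pos: [0.4544, -0.0693, 0.0744]
eef_rot: [-3.119, -0.368, 0.003]
ft_force: [-0.3, 0.1, 1.0]
gripper_width: 0.0327
grasp_force: 0.0
```

Emit:
step_arm(
  moves=[
    [0, 0, 0, 0, 0, 0],
    [0, 0, 0, 0, 0, 0],
    [0, 0, 0, 0, 0, 0],
  ],
  gripper=5,
)

```text
time: 10.38
eef_pos: [0.4553, -0.0695, 0.0756]
eef_rot: [3.12, 0.368, 0.002]
ft_force: [-0.6, -0.8, 3.8]
gripper_width: 0.0141
grasp_force: 20.0
```

Emit:
step_arm(
  moves=[
    [-0.0065, 0.005, 0, 0, 0, 0],
    [-0.013, 0.01, 0, 0, 0, 0],
    [-0.0195, 0.015, 0, 0, 0, 0],
    [-0.0195, 0.015, 0, 0, 0, 0],
  ],
)

```text
time: 10.88
eef_pos: [0.4353, -0.0539, 0.0755]
eef_rot: [3.12, 0.368, 0.002]
ft_force: [-1.4, 1.5, 8.3]
gripper_width: 0.0143
grasp_force: 20.0
```

Emit:
step_arm(
  moves=[
    [0, 0, 0, 0, 0, 0],
    [0, 0, 0.004, 0, 0, 0],
    [0, 0, 0.04, 0, 0, 0],
    [0, 0.01, 0.1, 0, 0, 0],
    [0.002, 0.03, 0.152, 0, 0, 0],
  ],
  gripper=35,
)

```text
time: 11.5
eef_pos: [0.4371, -0.0243, 0.2291]
eef_rot: [3.12, 0.366, 0.0]
ft_force: [-0.4, -0.2, -0.4]
gripper_width: 0.033
grasp_force: 0.0
```

Emit:
step_arm(
  moves=[
    [0, 0, 0, 0, 0, 0],
    [0, 0, 0, 0, 0, 0],
  ],
)

```text
time: 11.75
eef_pos: [0.437, -0.0244, 0.2261]
eef_rot: [-3.12, -0.368, 0.002]
ft_force: [0.1, 0.3, -0.5]
gripper_width: 0.0333
grasp_force: 0.0
```

```bash
cat >> look.py <<'E'
C=np.array([.489,-.024])
E
python3 - <<'E'
from look import *
st,s=look("wrist3"); print(st["time"],st["eef_pos"])
L=lids(st,s)
for p,r in L: d=p-C; print(p,round(r,4),"r",np.hypot(*d).round(4),"ang",np.degrees(np.arctan2(d[1],d[0])).round(1))
im=s["image"]; m=((im[...,0]>150)&(im[...,1]<150)&(im[...,2]<110)).astype(np.uint8)
m=cv2.morphologyEx(m,cv2.MORPH_OPEN,np.ones((3,3)))
print([(c,q[4],hit(s,c,.04,st)) for c,q in blobs(m,300,9000)])
E
```

```text
11.75 [ 0.437  -0.0244  0.2261]
[ 0.4352 -0.0547] 0.0292 r 0.0619 ang -150.3
[0.4372 0.0065] 0.0292 r 0.0601 ang 149.6
[0.4912 0.0347] 0.0292 r 0.0588 ang 87.8
[ 0.5408 -0.0576] 0.0292 r 0.0618 ang -33.0
[0.5434 0.0041] 0.0292 r 0.0613 ang 27.3
[(array([10.4606, 10.7614]), np.int32(482), array([0.6173, 0.5836, 0.04  ])), (array([473.134 , 184.3328]), np.int32(1172), array([ 0.4767, -0.2051,  0.04  ]))]
```

Emit:
step_arm(
  moves=[
    [0, -0.06, 0, 0, 0, 0],
    [0, -0.12, 0, 0, 0, 0],
    [0, -0.18, 0, 0, 0, 0],
    [-0.005, -0.23, 0, 0, 0, 0],
    [-0.005, -0.23, 0, 0, 0, 0],
  ],
)

```text
time: 12.42
eef_pos: [0.4312, -0.257, 0.2249]
eef_rot: [-3.119, -0.361, 0.004]
ft_force: [0.1, 0.8, 0.3]
gripper_width: 0.0329
grasp_force: 0.0
```

```bash
python3 - <<'E'
from look import *
st,s=look("wrist4"); print(st["time"],st["eef_pos"],st["eef_rot"])
print("pot6",lids(st,s,z=.045,thr=195,lo=700))
im=s["image"]
for t in (190,210,225):
    m=((im[...,0]>t)&(im[...,2]<130)).astype(np.uint8); m=cv2.morphologyEx(m,cv2.MORPH_OPEN,np.ones((5,5)))
    cs,_=cv2.findContours(m,cv2.RETR_EXTERNAL,cv2.CHAIN_APPROX_NONE)
    for c in cs:
        if 700<cv2.contourArea(c)<6000:
            w=np.array([hit(s,p[0],.045,st)[:2] for p in cv2.convexHull(c)]).astype(np.float32); print("cu",t,cv2.minEnclosingCircle(w),c.mean(0))
cv2.imwrite("pics/crop4.png",cv2.resize(im[40:260,170:570,::-1],None,fx=2,fy=2))
E
```

```text
12.425 [ 0.4312 -0.257   0.2249] [-3.1187 -0.361   0.0042]
pot6 [(array([ 0.4757, -0.356 ]), 0.02958354912698269), (array([ 0.4345, -0.0532]), 0.029686657711863518), (array([0.4365, 0.0087]), 0.02959340810775757), (array([0.491, 0.037]), 0.029583878815174103), (array([ 0.5408, -0.0561]), 0.029908113181591034), (array([0.5435, 0.0062]), 0.02965467981994152)]
cu 190 ((0.47641220688819885, -0.20687642693519592), 0.029647991061210632) [[288.0068 131.8581]]
cu 210 ((0.4751140773296356, -0.21084246039390564), 0.028362315148115158) [[297.3734 138.6646]]
```

View pics/crop4.png

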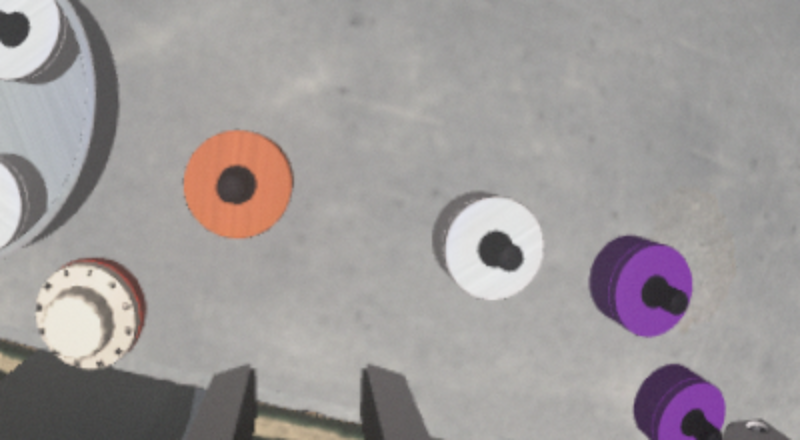

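The grey pot at crop (493,248) (image 416,164) is pot6: grey-white, nearest the copper one. The two at (652,288) and (690,405) are purple and are left alone. Copper lid is centred at crop (237,184). Grasping copper.

Emit:
step_arm(
  moves=[
    [0.02, 0.02, -0.04, 0, 0, 0],
    [0.0445, 0.0475, -0.08, 0, 0, 0],
    [0.0445, 0.0475, -0.125, 0, 0, 0],
    [0.0445, 0.0475, -0.156, 0, 0, 0],
    [0.0445, 0.0475, -0.156, 0, 0, 0],
  ],
)

```text
time: 13.1
eef_pos: [0.4765, -0.2054, 0.0693]
eef_rot: [-3.118, -0.37, 0.003]
ft_force: [-1.2, 0.4, 0.2]
gripper_width: 0.0329
grasp_force: 0.0
```

Emit:
step_arm(
  moves=[
    [0, 0, 0, 0, 0, 0],
    [0, 0, 0, 0, 0, 0],
    [0, 0, 0, 0, 0, 0],
    [0, 0, 0, 0, 0, 0],
  ],
  gripper=5,
  grip_force=35,
)

```text
time: 13.6
eef_pos: [0.4769, -0.2068, 0.0709]
eef_rot: [-3.12, -0.368, 0.0]
ft_force: [0.4, 0.0, -0.9]
gripper_width: 0.0144
grasp_force: 35.0
```

Emit:
step_arm(
  moves=[
    [0, 0, 0.02, 0, 0, 0],
    [0, 0, 0.055, 0, 0, 0],
    [0, 0, 0.1, 0, 0, 0],
    [0.005, 0.04, 0.1, 0, 0, 0],
    [0.0125, 0.09, 0.1, 0, 0, 0],
  ],
)

```text
time: 14.22
eef_pos: [0.4894, -0.1164, 0.1714]
eef_rot: [3.12, 0.365, 0.001]
ft_force: [0.5, 0.2, -1.8]
gripper_width: 0.0142
grasp_force: 35.0
```

Emit:
step_arm(
  moves=[
    [0, 0.05, 0, 0, 0, 0],
    [0, 0.091, 0, 0, 0, 0],
    [0, 0.091, 0, 0, 0, 0],
    [0, 0.091, -0.02, 0, 0, 0],
    [0, 0.091, -0.03, 0, 0, 0],
  ],
)

```text
time: 14.85
eef_pos: [0.4891, -0.0264, 0.1401]
eef_rot: [-3.12, -0.367, 0.002]
ft_force: [-0.3, -0.4, -2.5]
gripper_width: 0.0141
grasp_force: 35.0
```

Emit:
step_arm(
  moves=[
    [0, 0, -0.012, 0, 0, 0],
    [0, 0, -0.02, 0, 0, 0],
    [0, 0, -0.026, 0, 0, 0],
    [0, 0, -0.032, 0, 0, 0],
    [0, 0, -0.032, 0, 0, 0],
  ],
)

```text
time: 15.48
eef_pos: [0.4893, -0.0259, 0.1087]
eef_rot: [-3.12, -0.368, 0.001]
ft_force: [-0.2, -0.7, -2.1]
gripper_width: 0.0142
grasp_force: 35.0
```

Emit:
step_arm(
  moves=[
    [0, 0, -0.008, 0, 0, 0],
    [0, 0, -0.016, 0, 0, 0],
    [0, 0, -0.023, 0, 0, 0],
    [0, 0, -0.028, 0, 0, 0],
    [0, 0, -0.028, 0, 0, 0],
  ],
)

```text
time: 16.1
eef_pos: [0.4893, -0.0259, 0.0806]
eef_rot: [-3.12, -0.368, 0.001]
ft_force: [0.7, -0.3, -1.4]
gripper_width: 0.014
grasp_force: 35.0
```

Emit:
step_arm(
  moves=[
    [0, 0, -0.003, 0, 0, 0],
    [0, 0, -0.0055, 0, 0, 0],
    [0, 0, -0.0055, 0, 0, 0],
  ],
)

```text
time: 16.48
eef_pos: [0.4894, -0.0259, 0.0753]
eef_rot: [-3.12, -0.368, 0.0]
ft_force: [-0.3, 0.2, -2.6]
gripper_width: 0.014
grasp_force: 35.0
```

Emit:
step_arm(
  moves=[
    [0, 0, 0, 0, 0, 0],
    [0, 0, 0.003, 0, 0, 0],
    [0, 0, 0.04, 0, 0, 0],
    [-0.02, 0, 0.09, 0, 0, 0],
    [-0.052, 0.002, 0.1515, 0, 0, 0],
  ],
  gripper=35,
)

```text
time: 17.1
eef_pos: [0.4399, -0.0241, 0.2224]
eef_rot: [-3.12, -0.368, 0.0]
ft_force: [0.4, -0.0, -0.0]
gripper_width: 0.0327
grasp_force: 0.0
```

Emit:
step_arm(
  moves=[
    [0, 0, 0, 0, 0, 0],
    [0, 0, 0, 0, 0, 0],
  ],
)

```text
time: 17.35
eef_pos: [0.4406, -0.0241, 0.2208]
eef_rot: [3.12, 0.368, 0.001]
ft_force: [-0.7, -0.5, -0.7]
gripper_width: 0.0326
grasp_force: 0.0
```

```bash
cat > chk.py <<'E'
from look import *
import sys
st,s=look(sys.argv[1]); print(st["time"],st["eef_pos"],st["ft_force"])
im=s["image"]
for p,r in lids(st,s): d=p-C; print(p,round(r,4),"r",np.hypot(*d).round(4),"ang",np.degrees(np.arctan2(d[1],d[0])).round(1))
m=((im[...,0]>190)&(im[...,2]<130)).astype(np.uint8); m=cv2.morphologyEx(m,cv2.MORPH_OPEN,np.ones((5,5)))
for c in cv2.findContours(m,cv2.RETR_EXTERNAL,cv2.CHAIN_APPROX_NONE)[0]:
    if 700<cv2.contourArea(c)<6000:
        w=np.array([hit(s,p[0],.049,st)[:2] for p in cv2.convexHull(c)]).astype(np.float32); print("cu",cv2.minEnclosingCircle(w))
E
python3 chk.py wrist5
```

```text
17.35 [ 0.4406 -0.0241  0.2208] [-0.6837 -0.4554 -0.7008]
[ 0.4356 -0.0546] 0.029 r 0.0616 ang -150.2
[0.4375 0.0064] 0.0289 r 0.0598 ang 149.5
[0.4914 0.0346] 0.0292 r 0.0586 ang 87.7
[ 0.5408 -0.0578] 0.0291 r 0.0619 ang -33.1
[0.5435 0.0042] 0.0291 r 0.0614 ang 27.4
cu ((0.48913758993148804, -0.026696637272834778), 0.029272031038999557)
```

Emit:
step_arm(
  moves=[
    [0.02, 0, -0.03, 0, 0, 0],
    [0.0485, -0.002, -0.07, 0, 0, 0],
    [0.0485, -0.002, -0.115, 0, 0, 0],
    [0.0485, -0.002, -0.1455, 0, 0, 0],
    [0.0485, -0.002, -0.1455, 0, 0, 0],
  ],
)

```text
time: 18.02
eef_pos: [0.4886, -0.026, 0.073]
eef_rot: [-3.119, -0.368, 0.006]
ft_force: [0.3, -0.8, -0.5]
gripper_width: 0.0327
grasp_force: 0.0
```

Emit:
step_arm(
  moves=[
    [0, 0, 0, 0, 0, 0],
    [0, 0, 0, 0, 0, 0],
    [0, 0, 0, 0, 0, 0],
  ],
  gripper=5,
  grip_force=25,
)

```text
time: 18.4
eef_pos: [0.4889, -0.0261, 0.0751]
eef_rot: [-3.12, -0.368, 0.001]
ft_force: [-0.3, 0.3, -2.6]
gripper_width: 0.0146
grasp_force: 25.0
```

Emit:
step_arm(
  moves=[
    [0, 0.0015, 0, 0, 0, 0],
    [0, 0.003, 0, 0, 0, 0],
    [0, 0.004, 0, 0, 0, 0],
    [0, 0.004, 0, 0, 0, 0],
  ],
)

```text
time: 18.9
eef_pos: [0.4891, -0.022, 0.0754]
eef_rot: [-3.12, -0.368, 0.0]
ft_force: [-0.2, -0.4, -2.2]
gripper_width: 0.0146
grasp_force: 25.0
```

Emit:
step_arm(
  moves=[
    [0, 0, 0, 0, 0, 0],
    [0, 0, 0.003, 0, 0, 0],
    [0, 0, 0.04, 0, 0, 0],
    [-0.02, 0, 0.09, 0, 0, 0],
    [-0.049, -0.002, 0.147, 0, 0, 0],
  ],
  gripper=35,
)

```text
time: 19.52
eef_pos: [0.44, -0.024, 0.2225]
eef_rot: [-3.12, -0.368, 0.001]
ft_force: [0.6, 0.9, -0.3]
gripper_width: 0.0331
grasp_force: 0.0
```

Emit:
step_arm(
  moves=[
    [0, 0, 0, 0, 0, 0],
    [0, 0, 0, 0, 0, 0],
  ],
)

```text
time: 19.77
eef_pos: [0.4408, -0.0241, 0.2209]
eef_rot: [3.12, 0.368, 0.0]
ft_force: [0.1, -0.1, -0.3]
gripper_width: 0.0332
grasp_force: 0.0
```

```bash
python3 chk.py wrist6
```

```text
19.775 [ 0.4408 -0.0241  0.2209] [ 0.0746 -0.1077 -0.319 ]
[ 0.4355 -0.0545] 0.029 r 0.0615 ang -150.3
[0.4374 0.0064] 0.029 r 0.0599 ang 149.5
[0.4913 0.0372] 0.0291 r 0.0612 ang 87.9
[ 0.5409 -0.0578] 0.029 r 0.062 ang -33.1
[0.5434 0.0039] 0.0291 r 0.0611 ang 27.2
cu ((0.48986461758613586, -0.02263549342751503), 0.02922830544412136)
```

Emit:
step_arm(
  moves=[
    [0, -0.06, 0, 0, 0, 0],
    [0, -0.12, 0, 0, 0, 0],
    [0, -0.18, 0, 0, 0, 0],
    [-0.005, -0.24, 0, 0, 0, 0],
    [-0.01, -0.3, 0, 0, 0, 0],
  ],
)

```text
time: 20.45
eef_pos: [0.4303, -0.3259, 0.2193]
eef_rot: [-3.118, -0.368, 0.003]
ft_force: [0.4, 0.5, 0.7]
gripper_width: 0.0327
grasp_force: 0.0
```

Emit:
step_arm(
  moves=[
    [0, -0.032, 0, 0, 0, 0],
    [0, -0.032, 0, 0, 0, 0],
    [0, -0.032, 0, 0, 0, 0],
  ],
)

```text
time: 20.82
eef_pos: [0.4308, -0.3553, 0.2199]
eef_rot: [-3.118, -0.368, 0.002]
ft_force: [-0.5, -0.4, -0.8]
gripper_width: 0.0329
grasp_force: 0.0
```

```bash
python3 - <<'E'
from look import *
st,s=look("wrist7"); print(st["time"],st["eef_pos"],st["eef_rot"])
print(lids(st,s,z=.045))
E
```

```text
20.825 [ 0.4308 -0.3553  0.2199] [-3.1181 -0.3682  0.002 ]
[(array([ 0.4755, -0.3562]), 0.029348060488700867)]
```

Emit:
step_arm(
  moves=[
    [0.02, 0, -0.04, 0, 0, 0],
    [0.0445, 0, -0.08, 0, 0, 0],
    [0.0445, 0, -0.12, 0, 0, 0],
    [0.0445, 0, -0.15, 0, 0, 0],
    [0.0445, 0, -0.15, 0, 0, 0],
  ],
)

```text
time: 21.5
eef_pos: [0.4754, -0.3546, 0.0698]
eef_rot: [-3.118, -0.37, 0.002]
ft_force: [0.4, 0.6, 0.4]
gripper_width: 0.0331
grasp_force: 0.0
```

Emit:
step_arm(
  moves=[
    [0, 0, 0, 0, 0, 0],
    [0, 0, 0, 0, 0, 0],
    [0, 0, 0, 0, 0, 0],
    [0, 0, 0, 0, 0, 0],
  ],
  gripper=5,
  grip_force=35,
)

```text
time: 22.0
eef_pos: [0.4755, -0.3559, 0.0715]
eef_rot: [3.12, 0.368, 0.001]
ft_force: [-0.1, 1.8, 5.3]
gripper_width: 0.0141
grasp_force: 35.0
```

Emit:
step_arm(
  moves=[
    [0, 0, 0.02, 0, 0, 0],
    [0, 0, 0.055, 0, 0, 0],
    [0, 0, 0.1, 0, 0, 0],
    [0.003, 0.04, 0.1, 0, 0, 0],
    [0.006, 0.095, 0.1, 0, 0, 0],
  ],
)

```text
time: 22.62
eef_pos: [0.481, -0.2606, 0.1711]
eef_rot: [3.12, 0.365, 0.0]
ft_force: [0.3, 0.8, -2.3]
gripper_width: 0.0144
grasp_force: 35.0
```

Emit:
step_arm(
  moves=[
    [0.002, 0.055, 0, 0, 0, 0],
    [0.004, 0.11, 0, 0, 0, 0],
    [0.006, 0.15, 0, 0, 0, 0],
    [0.006, 0.176, 0, 0, 0, 0],
    [0.006, 0.176, 0, 0, 0, 0],
  ],
)

```text
time: 23.25
eef_pos: [0.4872, -0.0839, 0.171]
eef_rot: [-3.12, -0.371, 0.0]
ft_force: [-0.3, -0.9, -0.8]
gripper_width: 0.0142
grasp_force: 35.0
```

Emit:
step_arm(
  moves=[
    [0, 0, -0.02, 0, 0, 0],
    [0, 0, -0.04, 0, 0, 0],
    [0, 0, -0.045, 0, 0, 0],
    [0, 0, -0.045, 0, 0, 0],
  ],
)

```text
time: 23.75
eef_pos: [0.4873, -0.0856, 0.1262]
eef_rot: [3.12, 0.367, -0.0]
ft_force: [0.2, 0.5, -2.0]
gripper_width: 0.0142
grasp_force: 35.0
```

Emit:
step_arm(
  moves=[
    [0, 0.001, -0.003, 0, 0, 0],
    [0, 0.001, -0.008, 0, 0, 0],
    [0, 0.001, -0.013, 0, 0, 0],
    [0, 0.001, -0.017, 0, 0, 0],
  ],
)

```text
time: 24.25
eef_pos: [0.4872, -0.084, 0.1087]
eef_rot: [-3.12, -0.368, 0.0]
ft_force: [0.0, -1.0, -1.9]
gripper_width: 0.0143
grasp_force: 35.0
```

Emit:
step_arm(
  moves=[
    [0, 0, -0.006, 0, 0, 0],
    [0, 0, -0.012, 0, 0, 0],
    [0, 0, -0.018, 0, 0, 0],
    [0, 0, -0.023, 0, 0, 0],
    [0, 0, -0.026, 0, 0, 0],
  ],
)

```text
time: 24.88
eef_pos: [0.4872, -0.084, 0.0827]
eef_rot: [-3.12, -0.368, 0.0]
ft_force: [-0.6, -1.1, -1.6]
gripper_width: 0.0143
grasp_force: 35.0
```

Emit:
step_arm(
  moves=[
    [0, 0, -0.003, 0, 0, 0],
    [0, 0, -0.006, 0, 0, 0],
    [0, 0, -0.0065, 0, 0, 0],
    [0, 0, -0.0065, 0, 0, 0],
  ],
)

```text
time: 25.38
eef_pos: [0.4873, -0.084, 0.0766]
eef_rot: [-3.12, -0.368, 0.0]
ft_force: [-0.1, 0.4, -1.1]
gripper_width: 0.0142
grasp_force: 35.0
```

Emit:
step_arm(
  moves=[
    [0, 0, -0.001, 0, 0, 0],
    [0, 0, -0.0015, 0, 0, 0],
    [0, 0, -0.0015, 0, 0, 0],
  ],
)

```text
time: 25.75
eef_pos: [0.4875, -0.0841, 0.0755]
eef_rot: [3.12, 0.368, 0.001]
ft_force: [-2.6, 1.4, 4.2]
gripper_width: 0.0143
grasp_force: 35.0
```

Emit:
step_arm(
  moves=[
    [0, 0, 0, 0, 0, 0],
    [0, 0, 0.003, 0, 0, 0],
    [0, 0, 0.04, 0, 0, 0],
    [-0.02, 0.025, 0.09, 0, 0, 0],
    [-0.047, 0.06, 0.147, 0, 0, 0],
  ],
  gripper=35,
)

```text
time: 26.38
eef_pos: [0.4432, -0.0283, 0.2159]
eef_rot: [-3.12, -0.367, 0.0]
ft_force: [0.5, 0.3, -0.5]
gripper_width: 0.0329
grasp_force: 0.0
```

Emit:
step_arm(
  moves=[
    [0, 0, 0, 0, 0, 0],
    [0, 0, 0, 0, 0, 0],
  ],
)

```text
time: 26.62
eef_pos: [0.4439, -0.0288, 0.2141]
eef_rot: [3.12, 0.368, -0.0]
ft_force: [-0.6, -0.6, -0.4]
gripper_width: 0.0329
grasp_force: 0.0
```

```bash
python3 chk.py wrist8; python3 - <<'E'
import cv2
cv2.imwrite("pics/crop8.png",cv2.resize(cv2.imread("pics/wrist8.png")[0:260,130:530],None,fx=2,fy=2))
E
```

```text
26.625 [ 0.4439 -0.0288  0.2141] [-0.6095 -0.5828 -0.3918]
[ 0.4354 -0.0544] 0.0289 r 0.0616 ang -150.4
[0.4373 0.0065] 0.029 r 0.06 ang 149.4
[ 0.4873 -0.0849] 0.029 r 0.0609 ang -91.6
[0.4912 0.0371] 0.0291 r 0.0611 ang 87.9
[ 0.5411 -0.0574] 0.029 r 0.0619 ang -32.7
[0.5433 0.0041] 0.0291 r 0.0612 ang 27.4
cu ((0.4898066222667694, -0.02245164103806019), 0.02932012639939785)
```

View pics/crop8.png

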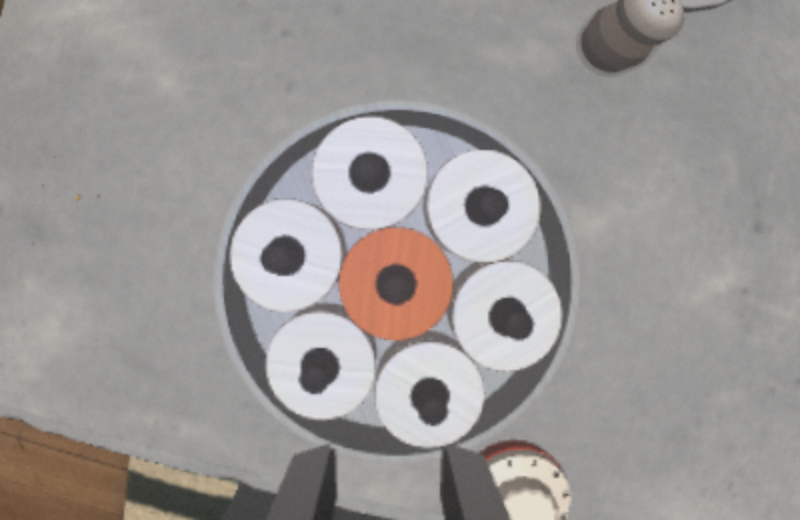

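The crop shows a full ring: copper in the middle at (396,284), six grey pots round it at 60–62 mm. All lids have the same apparent size, so they stand at one height, and the gripper is clear. Handing in.

```bash
python3 -c "
from rig import ctrl
print(ctrl.job_done())"
```

```text
the job is handed in; nothing more can be done
None
```

I handed the job in at about 27 s of the 69 s allowed: the copper pot is in the middle, about 2 mm off centre, with the six grey pots round it at 60–62 mm. All seven look flat on the floor, the timer, honey jar and salt shaker were not touched, and no verdict came back.

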